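# Set oiled napkin rings out to dry with a carrying rod

### The arm

A 6-joint arm with a two-finger parallel gripper is mounted at the origin on the work surface; the furniture and walls round the work are solid. World frame = base frame: x ahead of the robot, y to its left, z up, the work surface at z = 0. Lengths are in m, angles in rad, forces in N, time in s.
With the tool pointing down it reaches from about 0.375 to 0.9 m from the base axis. Payload 3.1 kg.
Tool frame: the origin (TCP) lies at the very end of the fingers, on their centre line; the grasp point (between the pads) lies 19 mm behind it; z points along the fingers, y is the line along which they close (so a half turn about z gives the same grasp; the last joint's range is limited). The gripper opens to 87 mm and grips with 3 to 60 N. Pads are 19 mm wide; open, the fingers measure 117 mm over their backs; the gripper's body (75 mm by 190 mm) begins 51 mm behind the grasp point.
Start: joints at [1.085, 0.527, 1.433, -0, 1.181, -0.178], TCP at [0.189, 0.596, 0.223] pointing down, gripper open.
Joint ranges: [-3.08, 3.08], [-0.75, 2.2], [0.22, 2.44], [-1.43, 4.57], [0, 2.65], [-2.85, 2.85]. Speed limits (rad/s): [2.79, 2.79, 3.14, 3.14, 3.14, 3.14].

### API

Orientations are given as a rotation vector (axis times angle).
In Python, from bench import telemetry, vision, manip gives the robot as it stands.
- The arm moves only by the tool drive_tool, never from a script. Its argument "series" is a list that holds one entry, the list of rows, each a list of 5 numbers: the gripper command: -1 is fully open, 1 is shut, values between are in proportion, then the shift along the world's x, y, z in cm, then the turn about the world's z in rad. In form: [[[gripper, dx, dy, dz, twist], ...]]. A call has 1 to 10 rows; each row shifts and turns the commanded pose from where the row before left it; what a row does not reach is not made up. A row lasts 1/12 s, in which the tool goes at most 41.7 mm and 7.16 degrees, less where a joint would pass 70% of its speed; a pose out of reach is approached as far as the arm can. A call with a gripper value outside its range is refused whole. The fingers move at their own pace and stop on an object; "grip_force" is the grip in N (left out, the last holds). Time passes only in rows, so rows that do not move let the fingers close. It gives the time, the measured TCP pose, the force, the opening and the grip force at its end, in the units of the state.
- telemetry.read_state(): the state, without advancing time (a new reading comes with each control period).
- vision.read_camera(name): name is "scene" or "top" or "wrist"; returns (picture, depth): 480x640x3 uint8, red, green, blue; 480x640 float32, m along the optical axis (not along the pixel's ray), 0 where there is no reading.
- vision.get_calibration(name): a dict with "camera_matrix" (3x3 intrinsics, pixels), "T" (4x4, takes a point from camera to world coordinates); the wrist camera has in their place "hand_eye" (4x4, takes a point from camera to tool coordinates, whose origin is the TCP and whose axes are the flange's). Camera axes: x right, y up, looking along -z (the intrinsics and any distortion apply to the point x, -y, -z); pixel columns grow to the right and rows downward; lengths in m; the calibration is good to about 2 mm. A picture is of the moment at which its call begins: read the wrist's pose just before it. get_calibration takes no time and is no camera call.
- manip.job_done(): hands the job in; it is judged then, once.
Trained networks look in the newest picture that a camera, given by its name, has taken for a name from the list of things; names that differ only in an ending like _2 or _b are one class to them, and where a whole thing is asked for, a point or a joint stands for the part that bears it (a point fixed in the world has none). Each returns a list of dicts, best first, with "confidence" (0 to 1); they miss things now and then, are a little off and sometimes report something else, mostly with a low value. They report only what shows in the picture. A call takes as long as a camera call. They do not tell look-alikes from the thing itself.
- vision.boxes_of(name, camera): "centre" ([x, y, z] in m, in world coordinates, good to about 4 mm: the middle of the surface that is visible of it).
- vision.silhouettes(name, camera): "region" (480x640 bool, what is visible of it).
The state is a dict: "clock": time; "joints": joint angles; "joint_vel": joint speeds; "joint_efforts": joint torques, N m; "position": TCP position; "tcp_rot": TCP orientation; "wrist_force": force on the tool from outside, world axes, zero at the start; "moment": the same for the moment, N m; "width": finger opening in m; "grip_force": force on a finger pad.
Only numpy, scipy, OpenCV 4.12 (cv2) and the standard library are available. Lean on these libraries where they do the work, as an engineer would, in place of code of your own. Each camera call takes 0.05 s, during which the arm holds its last target. There are 200 camera calls.

### The job

The square wooden napkin rings on the worktop are freshly oiled and must not be touched by the gripper. Take the carrying rod from its rest, thread it through the bore of each ring, lift the ring and set it down on a free place of the raised drying stand, sitting level on the beam between the guards; when every ring is on the stand, lay the rod back in its rest as it lay before. Leave the mug, the tin and the tea carton where they are.

Things in the scene. Friction and masses are not known exactly. Their poses are not given: they have to be found in the camera images.
- ring_a_center (a point): centre of a square wooden napkin ring (pale wood, dark inlay lines), if present: a tube 54 x 54 mm outside, 60 mm long, walls 8 mm, square bore 38 x 38 mm right through along its own x axis; 60 to 130 g. The point is the middle of the bore, 27 mm above its underside; it starts standing on the worktop with the bore level. Either end may be threaded.
- ring_b_center (a point): centre of a square wooden napkin ring (mid-brown wood, brass inlay lines), if present: a tube 54 x 54 mm outside, 60 mm long, walls 8 mm, square bore 38 x 38 mm right through along its own x axis; 60 to 130 g. The point is the middle of the bore, 27 mm above its underside; it starts standing on the worktop with the bore level. Either end may be threaded.
- ring_c_center (a point): centre of a square wooden napkin ring (dark wood, pale inlay lines), if present: a tube 54 x 54 mm outside, 60 mm long, walls 8 mm, square bore 38 x 38 mm right through along its own x axis; 60 to 130 g. The point is the middle of the bore, 27 mm above its underside; it starts standing on the worktop with the bore level. Either end may be threaded.
- rod_grip (a point): middle of the dark wooden grip of the flat steel carrying rod, on the rod's axis. x axis: from grip to tip. Grip block 50 long (centred here), 20 wide, 26 high (mm). Shaft 16 wide, 12 high, x = 25 to 115 mm, then an end lip 16 x 16 to x = 121; tail, like the shaft, to x = -65. 130 g. A ring hung level on the shaft has its centre 13 mm below the rod's axis.
- rest_grip (a point): on the fixed wooden rod rest (base 135 x 50 x 10 mm): where the rod's grip middle lies when the rod is at rest, 45 mm above the worktop; x axis: grip to tip at the start. Two flared forks 9 mm thick at x = -45 and 60 mm, tops 59 mm above the worktop, slots about 46 mm wide at the top; free under the grip down to the base.
- rod: the same rod; its origin is the same point as rod_grip
- mug: white mug, 86 mm high, bystander; origin at the underside
- tin: tin with a green and white label, 58 mm diameter, 72 mm high, bystander; origin at the underside
- tea_box: tea carton, 73 x 132 x 86 mm, bystander; origin at the underside. It stands at the edge of the wall cabinet above, whose door front is at x = 0.6 m and whose underside is 0.46 m above the worktop: keep the wrist clear of it
- seat0 (a point): centre of a napkin ring when seated on place 1 of 3 of the drying stand, 85 mm above the worktop; the ring's bore must run along this point's x axis (either way round).
- seat1 (a point): centre of a napkin ring when seated on place 2 of 3 of the drying stand, 85 mm above the worktop; the ring's bore must run along this point's x axis (either way round).
- seat2 (a point): centre of a napkin ring when seated on place 3 of 3 of the drying stand, 85 mm above the worktop; the ring's bore must run along this point's x axis (either way round).
- stand: fixed drying stand, origin under its middle. Three beams 22 mm wide, tops 58 mm above the worktop, run along its x axis, 70 mm apart along its y. On each beam two end stops, 5 mm high, stand 71 mm apart along x, and wire side guards, 12 mm high, stand 65 mm apart along y (clear); the ring, 60 x 54 mm, sits between them.
- ring_a: the same ring as ring_a_center; origin at the centre of its underside, x along the bore
- ring_b: the same ring as ring_b_center; origin at the centre of its underside, x along the bore
- ring_c: the same ring as ring_c_center; origin at the centre of its underside, x along the bore
Things that resemble listed ones, but are neither listed nor needed, are in the scene too. Leave any purple look-alike of the ring_a alone.

How it is judged:
On the way, in this order (a step that is already met when the one before it is completed fails the run):
1. the rod is lifted off its rest (z of rod_grip in the frame of rest_grip above 0.03 m), for 0.1 s.
2. every ring sits on a place of the drying stand (((horizontal distance between ring_a_center and seat0 below 0.015 m and z of ring_a_center in the frame of seat0 between -0.006 and 0.006 m and angle between the x axis of ring_a_center and the x axis of seat0, either way round below 0.2 rad and (angle between the y axis of ring_a_center and the z axis of seat0, either way round below 0.15 rad or angle between the z axis of ring_a_center and the z axis of seat0, either way round below 0.15 rad)) or (horizontal distance between ring_a_center and seat1 below 0.015 m and z of ring_a_center in the frame of seat1 between -0.006 and 0.006 m and angle between the x axis of ring_a_center and the x axis of seat1, either way round below 0.2 rad and (angle between the y axis of ring_a_center and the z axis of seat1, either way round below 0.15 rad or angle between the z axis of ring_a_center and the z axis of seat1, either way round below 0.15 rad)) or (horizontal distance between ring_a_center and seat2 below 0.015 m and z of ring_a_center in the frame of seat2 between -0.006 and 0.006 m and angle between the x axis of ring_a_center and the x axis of seat2, either way round below 0.2 rad and (angle between the y axis of ring_a_center and the z axis of seat2, either way round below 0.15 rad or angle between the z axis of ring_a_center and the z axis of seat2, either way round below 0.15 rad))) and ((horizontal distance between ring_b_center and seat0 below 0.015 m and z of ring_b_center in the frame of seat0 between -0.006 and 0.006 m and angle between the x axis of ring_b_center and the x axis of seat0, either way round below 0.2 rad and (angle between the y axis of ring_b_center and the z axis of seat0, either way round below 0.15 rad or angle between the z axis of ring_b_center and the z axis of seat0, either way round below 0.15 rad)) or (horizontal distance between ring_b_center and seat1 below 0.015 m and z of ring_b_center in the frame of seat1 between -0.006 and 0.006 m and angle between the x axis of ring_b_center and the x axis of seat1, either way round below 0.2 rad and (angle between the y axis of ring_b_center and the z axis of seat1, either way round below 0.15 rad or angle between the z axis of ring_b_center and the z axis of seat1, either way round below 0.15 rad)) or (horizontal distance between ring_b_center and seat2 below 0.015 m and z of ring_b_center in the frame of seat2 between -0.006 and 0.006 m and angle between the x axis of ring_b_center and the x axis of seat2, either way round below 0.2 rad and (angle between the y axis of ring_b_center and the z axis of seat2, either way round below 0.15 rad or angle between the z axis of ring_b_center and the z axis of seat2, either way round below 0.15 rad))) and ((horizontal distance between ring_c_center and seat0 below 0.015 m and z of ring_c_center in the frame of seat0 between -0.006 and 0.006 m and angle between the x axis of ring_c_center and the x axis of seat0, either way round below 0.2 rad and (angle between the y axis of ring_c_center and the z axis of seat0, either way round below 0.15 rad or angle between the z axis of ring_c_center and the z axis of seat0, either way round below 0.15 rad)) or (horizontal distance between ring_c_center and seat1 below 0.015 m and z of ring_c_center in the frame of seat1 between -0.006 and 0.006 m and angle between the x axis of ring_c_center and the x axis of seat1, either way round below 0.2 rad and (angle between the y axis of ring_c_center and the z axis of seat1, either way round below 0.15 rad or angle between the z axis of ring_c_center and the z axis of seat1, either way round below 0.15 rad)) or (horizontal distance between ring_c_center and seat2 below 0.015 m and z of ring_c_center in the frame of seat2 between -0.006 and 0.006 m and angle between the x axis of ring_c_center and the x axis of seat2, either way round below 0.2 rad and (angle between the y axis of ring_c_center and the z axis of seat2, either way round below 0.15 rad or angle between the z axis of ring_c_center and the z axis of seat2, either way round below 0.15 rad)))), for 0.2 s.
At the end, for the whole second after the job is handed in: Each ring present is on a place: centre within 15 mm horizontally and 6 mm in height of a seat point, bore within 0.2 rad of its x axis, level within 0.15 rad. Rod in the rest: grip within 20 mm horizontally and 6 mm in height of the rest point, along it within 0.15 rad. All at rest (all of step 2 and horizontal distance between rod_grip and rest_grip below 0.02 m and z of rod_grip in the frame of rest_grip between -0.006 and 0.006 m and angle between the x axis of rod_grip and the x axis of rest_grip, either way round below 0.15 rad and linear speed of each of ring_a, ring_b, ring_c, rod below 0.02 m/s); the robot touches nothing.
It fails at once if the gripper or arm touches a napkin ring (contact force between any of the fingers, the arm and ring_a above 0.5 N or contact force between any of the fingers, the arm and ring_b above 0.5 N or contact force between any of the fingers, the arm and ring_c above 0.5 N).
It fails at once if the mug, tin or tea carton is moved more than 4 cm (distance of any of mug, tin, tea_box from where it was at the start of the episode above 0.04 m).
Of ring_a, ring_b, ring_c only 2 to 3 are there at a start; the rules pass over those that are not, and their reading is None.
At some moment in a run one of ring_a, ring_b, ring_c may be knocked a few centimetres aside while the robot is not near it.
It also fails if it takes over 210 s, if anything falls off the work surface, if the arm or the gripper's body presses on something with over 40 N, if the wrist force passes 120 N, or if a joint passes its speed limit or range.

## Working session

There is one attempt and no reset: what is moved stays moved. The work goes in short steps, Python scripts to look and compute and a tool call to move; the robot and the scene stay as the last step left them, time stands still between calls to the robot, and variables do not carry over. Pictures are saved under pics/ and viewed, at most 14 in all, crops included, and the job is handed in when it is done.

Besides the shell and the picture viewer there is one more tool, called after "Call:" by a JSON object that holds its "op" and its "data", one argument or row to a line. drive_tool: Moves the arm, as the interface text tells. Its arguments: {"type":"object","properties":{"series":{"type":"array"},"grip_force":{"type":"number"}},"required":["series"]}

```bash
mkdir -p pics; ls
cat > h.py <<'E'
import numpy as np, cv2
from scipy.spatial.transform import Rotation as R
from bench import telemetry, vision, manip
def cal(cam):
    c=vision.get_calibration(cam); K=np.array(c["camera_matrix"])
    if "T" in c: return K,np.array(c["T"])
    s=telemetry.read_state(); T=np.eye(4); T[:3,:3]=R.from_rotvec(s["tcp_rot"]).as_matrix(); T[:3,3]=s["position"]
    return K,T@np.array(c["hand_eye"])
def shot(cam,fn=None):
    K,T=cal(cam); im,d=vision.read_camera(cam)
    if fn: cv2.imwrite("pics/"+fn,im[:,:,::-1])
    return im,d,K,T
def world(d,K,T):
    v,u=np.mgrid[:480,:640]
    P=np.stack([(u-K[0,2])/K[0,0]*d,-(v-K[1,2])/K[1,1]*d,-d],-1)
    W=P@T[:3,:3].T+T[:3,3]; W[d<=0]=np.nan
    return W
def pix(p,K,T):
    q=(np.asarray(p)-T[:3,3])@T[:3,:3]
    return K[0,0]*q[0]/-q[2]+K[0,2], K[1,2]-K[1,1]*q[1]/-q[2]
E
python3 - <<'E'
from h import *
print({k:np.round(v,3) for k,v in telemetry.read_state().items()})
for c in ["scene","top"]:
    im,d,K,T=shot(c,c+"0.png"); print(c,vision.get_calibration(c).keys(),np.round(T,2).tolist(),K[0,0])
    W=world(d,K,T)
    for n in ["ring_a","rod","mug","tin","tea_box","stand","rest_grip"]:
        try:
            for b in vision.boxes_of(n,c): print(n,round(b["confidence"],2),np.round(b["centre"],3),np.round(pix(b["centre"],K,T)))
        except Exception as e: print(n,e)
E
```

```text
pics
{'clock': np.float64(0.0), 'joints': array([ 1.086,  0.528,  1.434,  0.   ,  1.181, -0.178]), 'joint_vel': array([ 0.   ,  0.   , -0.002,  0.001,  0.001, -0.002]), 'joint_efforts': array([  0.   , -44.003, -17.659,   0.063,   0.058,  -0.   ]), 'position': array([0.188, 0.595, 0.222]), 'tcp_rot': array([-4.800e-01, -3.104e+00,  3.000e-03]), 'wrist_force': array([-0.307, -0.932,  0.275]), 'moment': array([-0.003, -0.023, -0.045]), 'grip_force': np.float64(0.0), 'width': np.float64(0.087)}
scene dict_keys(['camera_matrix', 'T']) [[0.39, 0.64, -0.66, -0.39], [-0.92, 0.27, -0.29, -0.33], [-0.01, 0.72, 0.69, 1.02], [0.0, 0.0, 0.0, 1.0]] 521.934999388028
ring_a 0.95 [0.483 0.082 0.053] [315. 260.]
ring_a 0.82 [0.526 0.42  0.043] [214. 220.]
ring_a 0.77 [0.433 0.225 0.047] [258. 259.]
ring_a 0.69 [0.397 0.101 0.049] [295. 281.]
ring_a 0.62 [ 0.33  -0.033  0.05 ] [334. 316.]
rod 0.83 [ 0.483 -0.056  0.054] [365. 274.]
rod 0.6 [ 0.42  -0.28   0.023] [444. 328.]
mug 0.9 [0.654 0.078 0.06 ] [342. 219.]
tin 0.92 [ 0.631 -0.075  0.064] [391. 237.]
tea_box 0.59 [0.623 0.201 0.051] [297. 217.]

[... 197 characters left out ...]
 -0.09, 0.41], [-1.0, -0.01, -0.01, 0.05], [-0.01, 0.09, 1.0, 1.06], [0.0, 0.0, 0.0, 1.0]] 454.2641739766257
ring_a 0.93 [ 0.337 -0.032  0.052] [363. 316.]
ring_a 0.91 [0.452 0.227 0.055] [246. 265.]
ring_a 0.9 [0.534 0.427 0.059] [157. 229.]
ring_a 0.81 [0.418 0.104 0.057] [301. 280.]
ring_a 0.68 [0.496 0.091 0.051] [307. 245.]
rod 0.69 [ 0.49  -0.062  0.057] [376. 247.]
mug 0.83 [0.684 0.079 0.04 ] [312. 164.]
tin 0.77 [ 0.639 -0.066  0.068] [377. 180.]
tea_box 0.39 [ 0.434 -0.279  0.011] [468. 272.]
stand 0.92 [ 0.432 -0.276  0.011] [467. 273.]
rest_grip 0.97 [ 0.478 -0.051  0.015] [369. 253.]
rest_grip 0.27 [0.631 0.206 0.054] [256. 186.]
rest_grip 0.27 [ 0.431 -0.278  0.012] [468. 273.]
```

View pics/top0.png

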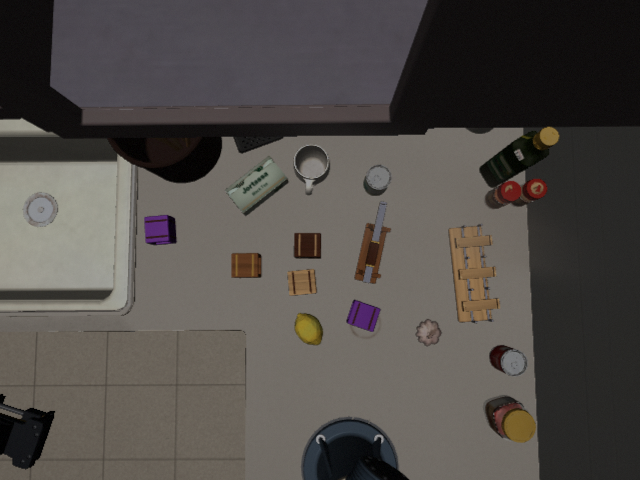

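View pics/scene0.png

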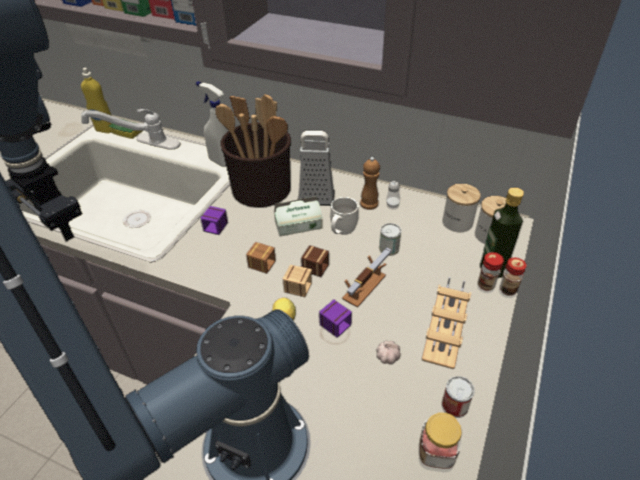

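The top picture shows three real rings: dark at (307,245), pale at (301,282) and brown at (246,265). The purple look-alikes are at (363,316) and (159,229); I'll leave those alone. The rod is in its rest at (372,250) and the stand is at (473,272), with its beams running roughly along world y. I'll confirm this with one enlarged crop and move the arm closer.

Run:
```python
from h import *
s=cv2.imread("pics/scene0.png"); t=cv2.imread("pics/top0.png")
a=cv2.resize(s[232:307,235:335],(800,600),interpolation=cv2.INTER_CUBIC)
b=cv2.resize(t[225:300,225:325],(800,600),interpolation=cv2.INTER_CUBIC)
cv2.imwrite("pics/crop1.png",cv2.resize(np.vstack([a,b]),None,fx=.5,fy=.5))
```

Call:
{"op": "drive_tool", "data": {
  "series": [
    [[-1, 2, -4, 2, 0], [-1, 2, -4, 2, 0], [-1, 2, -4, 2, 0], [-1, 2, -4, 2, 0], [-1, 2, -4, 2, 0], [-1, 2, -4, 2, 0], [-1, 2, -4, 2, 0], [-1, 2, -4, 0, 0], [-1, 2, -4, 0, 0], [-1, 2, -4, 0, 0]]
  ]
}}

```text
clock: 1.63
position: [0.3642, 0.2442, 0.3424]
tcp_rot: [0.479, 3.103, 0.002]
wrist_force: [0.4, -0.1, 0.3]
width: 0.0872
grip_force: 0.0
```

View pics/crop1.png

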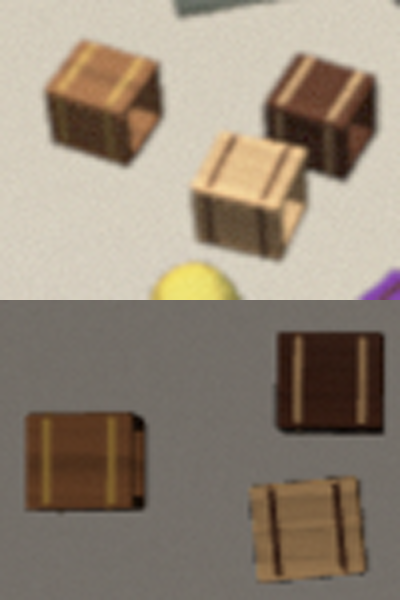

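The crop confirms all three real rings (pale, brown, dark, with inlay) have their bores roughly along world y, and the +y and -y ends are open. I'll measure with the wrist camera.

```bash
cat >> h.py <<'E'
def rect(W,m,z0,z1):
    P=W[m&(W[...,2]>z0)&(W[...,2]<z1)]
    if len(P)<30: return None
    c,(w,h),a=cv2.minAreaRect((P[:,:2]*1000).astype(np.float32))
    if w<h: w,h,a=h,w,a+90
    return np.round(c,1),round(w,1),round(h,1),round((a+90)%180-90,1),round(float(np.median(P[:,2]))*1000,1),len(P)
def rings(cam,fn=None):
    im,d,K,T=shot(cam,fn); W=world(d,K,T)
    for s in vision.silhouettes("ring_a",cam):
        m=cv2.erode(s["region"].astype(np.uint8),np.ones((2,2)))>0
        z=np.nanpercentile(W[...,2][m],80)
        c=im[m].mean(0).round()
        print("ring",round(s["confidence"],2),"rgb",c,rect(W,m,z-.006,z+.006))
    return im,d,K,T,W
E
python3 - <<'E'
from h import *
im,d,K,T,W=rings("wrist","w1.png")
print("top"); im,d,K,T,W=rings("top")
for n in ["rod","tea_box","mug"]:
    for s in vision.silhouettes(n,"top")[:1]:
        m=s["region"]; P=W[m]; print(n,s["confidence"],np.nanmin(P,0),np.nanmax(P,0), rect(W,m,.035,.2))
E
```

```text
ring 0.97 rgb [87. 58. 41.] (array([493.1,  98.7]), 49.8, 47.3, 89.3, 54.1, 1063)
ring 0.95 rgb [103.  52. 122.] (array([338.8, -29.8]), 60.5, 54.2, 71.5, 54.1, 2313)
ring 0.93 rgb [107.  57. 126.] (array([535.6, 431.1]), 61.3, 54.0, 4.7, 54.6, 2133)
ring 0.66 rgb [173. 138.  94.] (array([413.8, 107. ]), 59.0, 54.4, -85.0, 54.2, 2031)
ring 0.61 rgb [140.  99.  57.] (array([452.3, 233.6]), 58.9, 53.9, 89.7, 54.4, 2112)
top
ring 0.89 rgb [100.  66.  38.] (array([450.8, 230.5]), 56.8, 51.4, 89.4, 54.0, 608)
ring 0.83 rgb [134. 104.  72.] (array([413.2, 103.4]), 58.2, 53.8, -84.0, 54.0, 630)
ring 0.75 rgb [66. 42. 29.] (array([494.6,  91.3]), 58.2, 51.7, 89.6, 54.0, 585)
ring 0.68 rgb [73. 38. 90.] (array([533.8, 428.7]), 57.5, 52.3, 4.8, 54.2, 581)
ring 0.6 rgb [ 85.  41. 108.] (array([338.2, -31.8]), 59.1, 51.2, 71.2, 54.3, 602)
rod 0.61 [ 0.41430914 -0.08263513  0.00518701] [ 0.58904702 -0.03446945  0.06424105] (array([501.4, -59.3]), 179.6, 20.0, -12.3, 52.8, 581)
tea_box 0.84 [ 0.57093454  0.13745403 -0.00407939] [0.71013466 0.28611975 0.0880491 ] (array([637.6, 209.1]), 130.0, 70.5, -51.1, 58.5, 1625)
mug 0.93 [ 0.60977614  0.04044725 -0.00602352] [0.74265063 0.12561645 0.08910479] (array([667.6,  77.7]), 98.0, 79.4, 26.0, 73.2, 622)
```

View pics/w1.png

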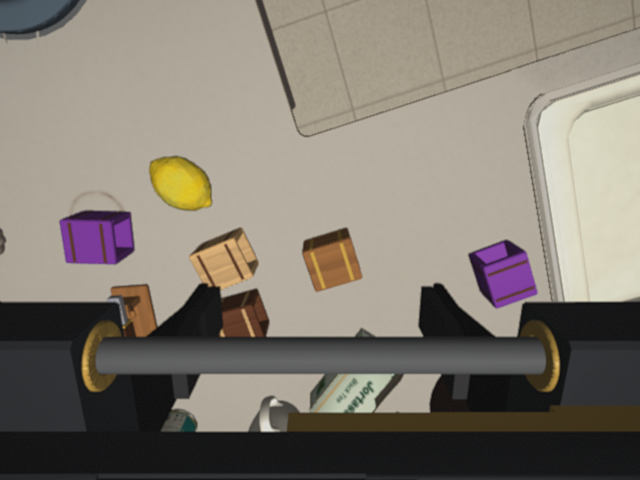

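Call:
{"op": "drive_tool", "data": {
  "series": [
    [[-1, 1.2, -3.7, -0.5, 0.093], [-1, 1.2, -3.7, -0.5, 0], [-1, 1.2, -3.7, -0.5, 0], [-1, 1.2, -3.7, -0.5, 0], [-1, 1.2, -3.7, -0.5, 0], [-1, 1.2, -3.7, -0.5, 0], [-1, 1.2, -3.7, -0.5, 0], [-1, 1.2, -3.7, -0.5, 0], [-1, 0, 0, 0, 0]]
  ]
}}

```text
clock: 2.73
position: [0.4626, -0.0542, 0.301]
tcp_rot: [0.341, 3.121, -0.005]
wrist_force: [0.9, 0.3, -0.2]
width: 0.087
grip_force: 0.0
```

Run:
```python
from h import *
print(telemetry.read_state()["position"])
im,d,K,T=shot("wrist","w2.png"); W=world(d,K,T)
for s in vision.silhouettes("rod","wrist"):
    m=s["region"]; z=W[...,2]; print(s["confidence"],rect(W,m,.04,.075))
    P=W[m&(z>.04)&(z<.075)]
    u=np.array([np.cos(-.2147),np.sin(-.2147)]); t=P[:,:2]@u
    for a in np.arange(t.min(),t.max(),.01):
        k=(t>=a)&(t<a+.01); Q=P[k]; n=Q[:,:2]@[-u[1],u[0]]
        print(round(a*1000),k.sum(),np.round(np.median(Q[:,2])*1000,1),np.round([n.min()*1000,n.max()*1000],1))
for s in vision.silhouettes("stand","wrist")[:1]: print(s["confidence"],np.nanmin(W[s["region"]],0),np.nanmax(W[s["region"]],0))
```

```text
[ 0.46261723 -0.05416819  0.30097046]
0.88 (array([503.1, -58.1]), 185.6, 19.7, -12.6, 52.1, 2734)
411 166 51.3 [44.1 59.1]
421 150 51.3 [44.  59.2]
431 143 51.6 [44.  58.2]
441 171 52.8 [41.9 60.3]
451 210 58.1 [40.8 60.4]
461 185 58.3 [40.7 60.3]
471 194 58.2 [40.7 60.4]
481 174 58.3 [40.7 60.4]
491 164 58.0 [40.6 59.5]
501 124 52.0 [41.6 59.5]
511 130 51.3 [42.5 57.6]
521 130 51.3 [42.5 57.7]
531 123 51.4 [42.4 56.6]
541 122 51.4 [42.4 56.6]
551 116 51.4 [42.3 56.7]
561 126 51.4 [41.1 56.7]
571 122 51.2 [41.1 56.8]
581 112 51.2 [41.  56.8]
591 72 52.4 [40.9 55.7]
0.96 [ 0.32143863 -0.36291655 -0.00223286] [ 0.5450971  -0.23467343  0.07360769]
```

View pics/w2.png

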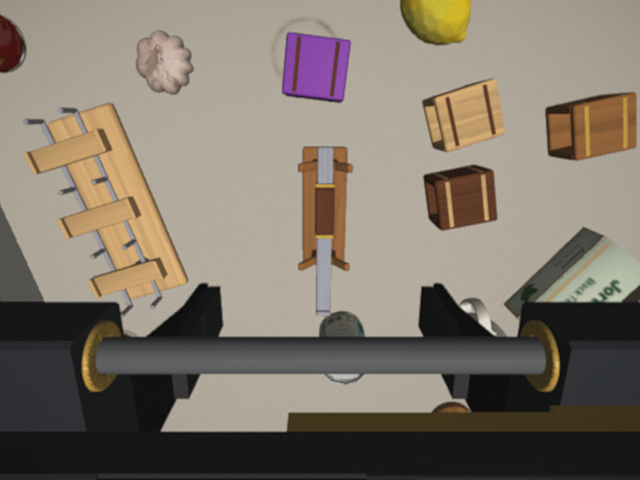

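The wrist view shows the rod in its rest at about (325,210), tip toward image bottom (+x). The stand's three beams are at about (68,150), (98,217) and (128,280). Next I'll fit the beams.

Run:
```python
from h import *
for cam in ["wrist","top"]:
    im,d,K,T=shot(cam); W=world(d,K,T); z=W[...,2]
    reg=(W[...,0]>.28)&(W[...,0]<.57)&(W[...,1]<-.2)&(W[...,1]>-.4)
    m=(reg&(z>.053)&(z<.061)).astype(np.uint8)
    m=cv2.morphologyEx(m,cv2.MORPH_OPEN,np.ones((3,3)))
    n,L,st,_=cv2.connectedComponentsWithStats(m)
    for i in range(1,n):
        if st[i,4]>80: print(cam,st[i],rect(W,L==i,.05,.07))
    g=reg&(z>.0655)&(z<.08); print("guards",g.sum())
    n,L,st,_=cv2.connectedComponentsWithStats(g.astype(np.uint8))
    for i in range(1,n):
        if st[i,4]>4: print(np.round(W[L==i].mean(0)*1000,1),st[i,4])
    b=reg&(z>.004)&(z<.045); print("base",rect(W,b,.004,.045))
    e=reg&(z>.0605)&(z<.0655)
    n,L,st,_=cv2.connectedComponentsWithStats(e.astype(np.uint8))
    for i in range(1,n):
        if st[i,4]>8: print("stop",np.round(W[L==i].mean(0)*1000,1),st[i,4])
    if cam=="wrist": cv2.imwrite("pics/st.png",cv2.resize(im[90:330,0:240][:,:,::-1],(600,600),interpolation=cv2.INTER_CUBIC))
```

```text
wrist [ 94 134  11  22  92] (array([ 359.6, -246.6]), 20.8, 2.5, 1.7, 57.2, 92)
wrist [  24  136   73   41 1609] (array([ 362. , -287.9]), 70.9, 22.3, -85.6, 58.2, 1609)
wrist [  57  204   69   37 1404] (array([ 431.8, -282.1]), 71.0, 22.1, -85.8, 58.1, 1404)
wrist [  87  265   66   35 1267] (array([ 501.5, -277.8]), 71.5, 22.3, -85.5, 58.1, 1267)
guards 212
[ 326.  -269.7   69.2] 35
[ 328.8 -305.6   69.1] 35
[ 395.5 -264.5   69.2] 30
[ 398.1 -300.1   69.1] 31
[ 465.  -259.2   68.6] 29
[ 467.5 -295.    69. ] 28
[ 534.4 -253.9   69.2] 24
base (array([ 417.9, -255.4]), 241.5, 128.3, 4.4, 12.1, 8841)
stop [ 326.3 -269.    63.1] 19
stop [ 328.9 -304.9   63.1] 19
stop [ 359.1 -248.1   62.6] 124
stop [ 364.8 -322.6   62.7] 121
stop [ 395.3 -263.6   63. ] 16
stop [ 398.  -299.4   62.7] 18
stop [ 428.3 -242.7   63. ] 105
stop [ 434.2 -317.5   62.7] 107
stop [ 464.6 -258.3   62.7] 11
stop [ 467.4 -294.3   63.4] 13
stop [ 498.5 -237.6   62.8] 87
stop [ 503.2 -312.1   62.6] 87
stop [ 533.6 -253.6   63.6] 13
top [482 299  16  11 128] (array([ 362.6, -307. ]), 34.4, 21.1, -86.4, 58.1, 128)
guards 15
[ 397.4 -301.4   69.6] 6
[ 327.3 -307.1   69.2] 7
base (array([ 423.6, -300.8]), 282.1, 197.9, -0.7, 10.0, 210)
stop [ 432.7 -318.3   62.5] 26
stop [ 364.3 -323.7   63.2] 20
```

View pics/st.png

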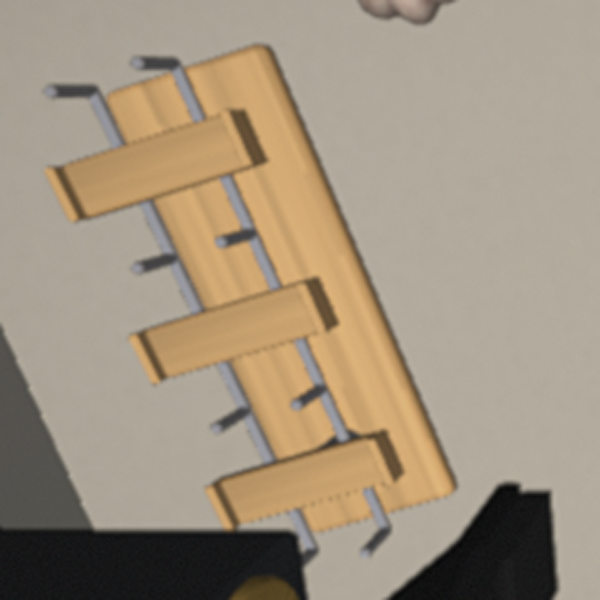

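The stand beams are fitted at 70 mm spacing, with tops at 58 mm and bore yaw -85.6°. All three places are free. I'll grasp the rod now.

Call:
{"op": "drive_tool", "data": {
  "series": [
    [[-1, 0.6, 0.1, -3.5, -0.012], [-1, 0.7, 0.1, -3.5, 0], [-1, 0, 0, -3.5, 0], [-1, 0, 0, -3.5, 0], [-1, 0, 0, -3.5, 0], [-1, 0, 0, -3.5, 0], [-1, 0, 0, -3.0, 0], [-1, 0, 0, -2.1, 0], [-1, 0, 0, -1.0, 0], [-1, 0, 0, 0, 0]]
  ],
  "grip_force": 50
}}

```text
clock: 3.82
position: [0.4714, -0.0459, 0.0292]
tcp_rot: [-0.352, -3.118, -0.001]
wrist_force: [0.1, -1.0, 0.8]
width: 0.087
grip_force: 0.0
```

Call:
{"op": "drive_tool", "data": {
  "series": [
    [[1, 0, 0, 0, 0], [1, 0, 0, 0, 0], [1, 0, 0, 0, 0], [1, 0, 0, 0, 0], [1, 0, 0, 0, 0], [1, 0, 0, 0, 0], [1, 0, 0, 0, 0], [1, 0, 0, 0, 0]]
  ]
}}

```text
clock: 4.48
position: [0.4726, -0.0478, 0.0309]
tcp_rot: [0.356, 3.121, -0.0]
wrist_force: [0.3, -0.9, -0.5]
width: 0.0417
grip_force: 0.0
```

Call:
{"op": "drive_tool", "data": {
  "series": [
    [[1, 0, 0, 0, 0], [1, 0, 0, 0, 0], [1, 0, 0, 0, 0], [1, 0, 0, 0, 0], [1, 0, 0, 0, 0], [1, 0, 0, 0, 0], [1, 0, 0, 0, 0], [1, 0, 0, 0, 0]]
  ]
}}

```text
clock: 5.15
position: [0.472, -0.0505, 0.0309]
tcp_rot: [-0.352, -3.121, 0.005]
wrist_force: [-5.9, -15.1, 4.0]
width: 0.0196
grip_force: 50.0
```

Run:
```python
from h import *
im,d,K,T,W=rings("top")
s=telemetry.read_state(); print({k:np.round(s[k],4) for k in ["position","tcp_rot","wrist_force","width","grip_force"]})
```

```text
ring 0.91 rgb [ 92.  50. 112.] (array([534.6, 428.8]), 59.4, 52.7, 4.7, 53.9, 598)
{'position': array([ 0.472 , -0.0505,  0.0309]), 'tcp_rot': array([-0.3524, -3.1209,  0.0055]), 'wrist_force': array([ -5.3692, -14.3139,   3.3541]), 'width': np.float64(0.02), 'grip_force': np.float64(49.9813)}
```

Call:
{"op": "drive_tool", "data": {
  "series": [
    [[1, 0, 0, 2, 0], [1, 0, 0, 4, 0], [1, 0, 0, 4, 0], [1, 0, 2, 2, -0.12], [1, -0.5, 3.9, 0, -0.12], [1, -0.5, 3.9, 0, -0.12], [1, -0.5, 3.9, 0, -0.12], [1, -0.5, 3.9, 0, -0.12], [1, 0, 3.9, 0, -0.12], [1, 0, 3.9, 0, -0.12]]
  ],
  "grip_force": 60
}}

```text
clock: 6.08
position: [0.4542, 0.1849, 0.1504]
tcp_rot: [-1.508, -2.754, 0.001]
wrist_force: [0.8, -1.0, -1.2]
width: 0.0198
grip_force: 60.0
```

Call:
{"op": "drive_tool", "data": {
  "series": [
    [[1, 0, 3.9, 0, -0.12], [1, 0, 3.9, 0, -0.12], [1, 0, 3.9, 0, -0.12], [1, 0, 3.9, 0, -0.12], [1, 0, 3.9, 0, -0.03], [1, 0, 2, 0, 0], [1, 0, 0, 0, 0], [1, 0, 0, 0, 0]]
  ]
}}

```text
clock: 6.75
position: [0.4547, 0.3914, 0.1499]
tcp_rot: [-2.119, -2.319, 0.003]
wrist_force: [-0.5, -1.4, -1.2]
width: 0.0197
grip_force: 60.0
```

```bash
cat >> h.py <<'E'
def pose():
    s=telemetry.read_state(); M=R.from_rotvec(s["tcp_rot"]).as_matrix()
    yaw=np.degrees(np.arctan2(M[1,1],M[0,1]))
    print("TCP",np.round(s["position"]*1000,1),"rodyaw",round(yaw-90,1),"F",np.round(s["wrist_force"],1),"w",round(s["width"],4),"t",s["clock"],"q6",round(s["joints"][5],2)); return s
E
python3 - <<'E'
from h import *
s=pose()
im,d,K,T,W=rings("top","t2.png")
p=s["position"]; z=W[...,2]
m=(z>.13)&(z<.185)&(abs(W[...,0]-p[0])<.02)&(W[...,1]<p[1]-.03)&(W[...,1]>p[1]-.15)
print(rect(W,m,.1,.2)); P=W[m]
if len(P):
  for a in np.arange(P[:,1].min(),P[:,1].max(),.02):
    k=(P[:,1]>=a)&(P[:,1]<a+.02); print(np.round(P[k].mean(0)*1000,1),k.sum())
pose()
E
```

```text
TCP [454.7 391.4 149.9] rodyaw -84.8 F [-0.5 -1.4 -1.2] w 0.0197 t 6.75 q6 0.43
ring 0.76 rgb [ 82.  39. 105.] (array([337.9, -31.9]), 60.0, 51.0, 72.0, 54.3, 607)
ring 0.73 rgb [98. 64. 37.] (array([450.9, 230.6]), 57.1, 51.4, 89.6, 54.1, 601)
ring 0.65 rgb [64. 40. 28.] (array([494.6,  91. ]), 58.0, 51.5, 88.8, 54.0, 577)
ring 0.59 rgb [131. 101.  69.] (array([412.3, 102.7]), 56.4, 51.7, -84.9, 54.3, 581)
ring 0.42 rgb [135. 109.  80.] (array([ 430. , -281.6]), 210.9, 79.9, 4.5, 58.2, 1119)
(array([459.9, 313.8]), 96.7, 17.8, -85.8, 170.2, 425)
[463.2 274.6 169.7] 92
[461.5 295.3 170.1] 84
[459.8 315.2 170. ] 85
[458.1 335.  170. ] 84
[456.2 353.9 170.8] 80
TCP [454.9 389.5 150. ] rodyaw -85.0 F [ 0.7 -0.2 -1.5] w 0.0196 t 6.85 q6 0.43
```

Call:
{"op": "drive_tool", "data": {
  "series": [
    [[1, -0.2, 2.2, 0, -0.094], [1, 0, 0, -3.5, 0], [1, 0, 0, -3.5, 0], [1, 0, 0, -3.0, 0], [1, 0, 0, -2.3, 0], [1, 0, 0, -1.2, 0], [1, 0, 0, 0, 0], [1, 0, 0, 0, 0]]
  ]
}}

```text
clock: 7.52
position: [0.4541, 0.4118, 0.0157]
tcp_rot: [-2.23, -2.212, 0.001]
wrist_force: [-0.1, 0.3, -2.2]
width: 0.0193
grip_force: 60.0
```

Run:
```python
from h import *
s=pose()
im,d,K,T,W=rings("scene","s2.png")
u,v=pix([.46,.30,.03],K,T); u,v=int(u),int(v)
cv2.imwrite("pics/s2c.png",cv2.resize(im[v-50:v+50,u-60:u+60][:,:,::-1],(720,600),interpolation=cv2.INTER_CUBIC))
```

```text
TCP [454.1 411.8  15.7] rodyaw -90.5 F [-0.1  0.3 -2.2] w 0.0193 t 7.5167 q6 0.56
ring 0.93 rgb [112.  62. 135.] (array([338.2, -33.2]), 57.4, 54.7, 71.3, 55.9, 422)
ring 0.84 rgb [84. 54. 98.] (array([538.2, 404.8]), 64.6, 9.0, 2.5, 40.3, 45)
ring 0.66 rgb [143. 105.  71.] (array([453.2, 230.2]), 58.8, 56.6, -87.3, 56.4, 310)
ring 0.61 rgb [175. 147. 109.] (array([413.5, 102.8]), 56.2, 53.2, -85.3, 56.1, 337)
ring 0.6 rgb [106.  75.  57.] (array([495.7,  90.6]), 58.0, 55.8, 89.3, 56.4, 307)
```

View pics/s2c.png

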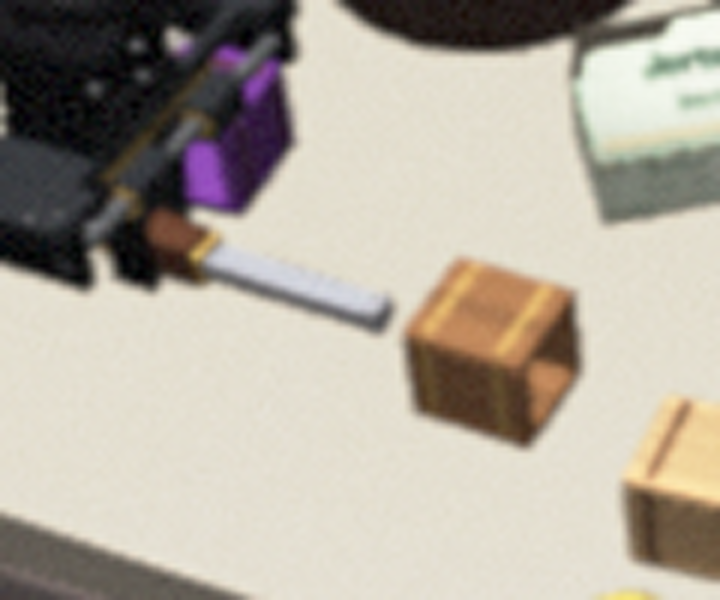

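The crop shows the rod tip at about (385,312), just short of the brown ring's +y end and in line with the bore. Threading now.

Call:
{"op": "drive_tool", "data": {
  "series": [
    [[1, -0.1, -2.1, 0, 0], [1, 0, -2.1, 0, 0], [1, 0, -2.1, 0, 0], [1, 0, -2.1, 0, 0], [1, 0, -2.1, 0, 0], [1, 0, 0, 0, 0]]
  ]
}}

```text
clock: 8.12
position: [0.4531, 0.305, 0.0175]
tcp_rot: [2.231, 2.211, -0.0]
wrist_force: [-0.6, 0.6, -0.6]
width: 0.0197
grip_force: 60.0
```

Call:
{"op": "drive_tool", "data": {
  "series": [
    [[1, 0, 0, 0.8, 0], [1, 0, 0, 0.8, 0], [1, 0, 0, 1.0, 0], [1, 0, 0, 1.0, 0], [1, 0, 0, 1.5, 0], [1, 0, 0, 2.0, 0], [1, 0, 0, 2.5, 0], [1, 0, 0, 2.5, 0], [1, 0, 0, 0, 0]]
  ]
}}

```text
clock: 8.87
position: [0.4557, 0.3101, 0.1424]
tcp_rot: [2.224, 2.213, 0.017]
wrist_force: [0.5, 1.1, -1.4]
width: 0.0196
grip_force: 60.0
```

Run:
```python
from h import *
pose()
im,d,K,T,W=rings("top")
im,d,K,T=shot("scene"); u,v=pix([.46,.25,.12],K,T); u,v=int(u),int(v)
cv2.imwrite("pics/s3c.png",cv2.resize(im[v-50:v+50,u-60:u+60][:,:,::-1],(600,500),interpolation=cv2.INTER_CUBIC))
```

```text
TCP [455.7 310.1 142.4] rodyaw -90.3 F [ 0.5  1.1 -1.4] w 0.0196 t 8.8667 q6 0.4
ring 0.97 rgb [138. 107.  74.] (array([412.2, 103.2]), 57.8, 52.0, -84.4, 54.1, 599)
ring 0.87 rgb [105.  70.  40.] (array([451.1, 233. ]), 59.7, 51.4, 89.9, 170.4, 779)
ring 0.83 rgb [69. 45. 32.] (array([495.7,  91.1]), 59.7, 52.2, 87.3, 54.1, 604)
ring 0.82 rgb [ 88.  42. 112.] (array([337.5, -31.5]), 59.0, 50.6, 70.4, 54.1, 611)
```

View pics/s3c.png

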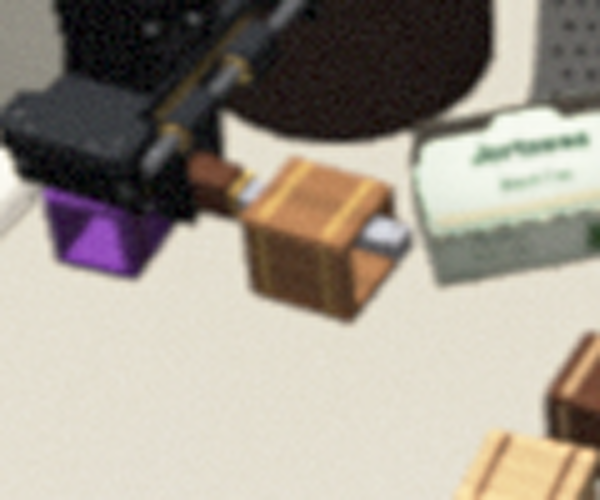

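Call:
{"op": "drive_tool", "data": {
  "series": [
    [[1, 0, -1, 1, 0], [1, 0, -2, 1, 0], [1, 0.4, -3, 0, 0], [1, 0.4, -3, 0, 0], [1, 0.4, -3, 0, 0], [1, 0.4, -3, 0, 0], [1, 0.4, -3, 0, 0.04], [1, 0.4, -3, 0, 0.045], [1, 0.4, -3, 0, 0], [1, 0.4, -3, 0, 0]]
  ]
}}

```text
clock: 9.85
position: [0.4834, 0.036, 0.156]
tcp_rot: [-2.131, -2.305, 0.003]
wrist_force: [0.1, 1.4, -2.5]
width: 0.0197
grip_force: 60.0
```

Call:
{"op": "drive_tool", "data": {
  "series": [
    [[1, 0.4, -3, 0, 0], [1, 0.4, -3, 0, 0], [1, 0.2, -3, 0, 0], [1, 0, -3, 0, 0], [1, 0, -3, 0, 0], [1, 0, -3, 0, 0], [1, 0, -3, 0, 0], [1, 0, -2, 0, 0], [1, 0, -1, 0, 0], [1, 0, 0, 0, 0]]
  ]
}}

```text
clock: 10.68
position: [0.4941, -0.2044, 0.156]
tcp_rot: [-2.136, -2.303, 0.001]
wrist_force: [0.0, -0.2, -2.3]
width: 0.0196
grip_force: 60.0
```

Run:
```python
from h import *
pose()
im,d,K,T,W=rings("top"); pose()
```

```text
TCP [ 494.1 -204.4  156. ] rodyaw -85.7 F [ 0.  -0.2 -2.3] w 0.0196 t 10.6833 q6 -0.68
ring 0.8 rgb [ 85.  44. 104.] (array([533.8, 428.6]), 57.5, 52.9, 4.7, 54.0, 592)
ring 0.79 rgb [154. 120.  83.] (array([413.2, 103.6]), 57.6, 53.3, -84.6, 54.1, 608)
ring 0.74 rgb [76. 49. 34.] (array([494.4,  90.2]), 56.0, 51.8, 89.6, 54.1, 594)
TCP [ 493.6 -201.2  156. ] rodyaw -85.5 F [ 0.2  0.1 -2.9] w 0.0192 t 10.7833 q6 -0.68
```

```bash
cat >> h.py <<'E'
def hung(cam="top",fn=None):
    s=telemetry.read_state(); im,d,K,T=shot(cam,fn); W=world(d,K,T); p=s["position"]
    m=(abs(W[...,0]-p[0])<.08)&(W[...,1]<p[1]-.03)&(W[...,1]>p[1]-.125)&(im.max(-1)>0)
    z=p[2]+.028
    mm=(m&(abs(W[...,2]-z)<.004)).astype(np.uint8); n,L,st,_=cv2.connectedComponentsWithStats(mm)
    i=1+st[1:,4].argmax(); print("hung ring top",rect(W,L==i,0,.5),"expect z",z)
    return im,d,K,T,W
E
python3 - <<'E'
from h import *
pose(); hung("top"); pose(); hung("scene"); pose()
E
```

```text
TCP [ 493.6 -201.2  156. ] rodyaw -85.5 F [ 0.2  0.1 -2.9] w 0.0192 t 10.7833 q6 -0.68
hung ring top None expect z 0.18403244579479283
TCP [ 493.7 -200.6  156.1] rodyaw -85.5 F [-0.1  0.3 -2.4] w 0.0195 t 10.8333 q6 -0.68
hung ring top (array([ 496. , -274.2]), 63.7, 57.2, -85.6, 185.8, 428) expect z 0.1841289701618374
TCP [ 493.9 -200.4  156.3] rodyaw -85.4 F [ 0.8  0.1 -2.9] w 0.0197 t 10.8833 q6 -0.68
```

Run:
```python
from h import *
im,d,K,T=shot("scene","s4.png"); W=world(d,K,T); z=W[...,2]
reg=(W[...,0]>.28)&(W[...,0]<.57)&(W[...,1]<-.2)&(W[...,1]>-.4)
m=(reg&(z>.056)&(z<.063)).astype(np.uint8)
n,L,st,_=cv2.connectedComponentsWithStats(m)
for i in range(1,n):
    if st[i,4]>30: print(st[i],rect(W,L==i,.05,.07))
for lo,hi in [(.0635,.068),(.069,.08)]:
    n,L,st,_=cv2.connectedComponentsWithStats((reg&(z>lo)&(z<hi)).astype(np.uint8))
    for i in range(1,n):
        if st[i,4]>4: print(lo,np.round(W[L==i].mean(0)*1000,1),st[i,4])
u,v=[int(a) for a in pix([.46,-.27,.1],K,T)]
cv2.imwrite("pics/s4c.png",cv2.resize(im[v-70:v+70,u-70:u+70][:,:,::-1],(600,600),interpolation=cv2.INTER_CUBIC))
```

```text
[437 286  33  15 210] (array([ 503.7, -276.8]), 76.7, 26.7, -85.2, 59.8, 210)
[431 307  34  16 232] (array([ 432.9, -280.5]), 77.1, 26.2, -83.8, 59.7, 232)
[427 330  35  17 275] (array([ 363.4, -287.3]), 76.0, 25.8, -85.4, 59.6, 275)
0.0635 [ 504.2 -313.3   65.3] 12
0.0635 [ 431.2 -244.3   65.2] 11
0.0635 [ 435.6 -318.3   65.1] 15
0.0635 [ 362.  -323.9   65.2] 6
```

View pics/s4c.png

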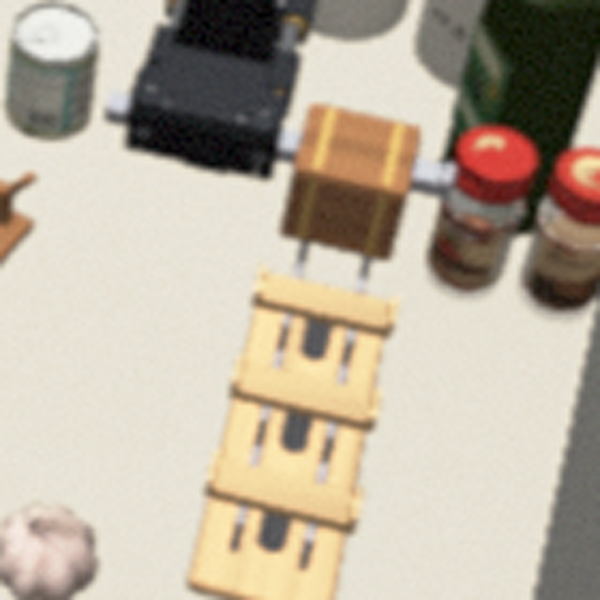

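Call:
{"op": "drive_tool", "data": {
  "series": [
    [[1, 0.45, -0.25, -1.5, 0], [1, 0, 0, -2.0, 0], [1, 0, 0, -1.8, 0], [1, 0, 0, 0, 0], [1, 0, 0, 0, 0]]
  ]
}}

```text
clock: 11.35
position: [0.4985, -0.2031, 0.1031]
tcp_rot: [-2.129, -2.306, 0.001]
wrist_force: [-0.9, -0.5, -2.3]
width: 0.0197
grip_force: 60.0
```

Run:
```python
from h import *
for i in range(2): pose(); im,d,K,T,W=hung("scene")
pose()
s=[b for b in vision.silhouettes("ring_a","scene")]
for b in s:
    p=np.nanmean(W[b["region"]],0)
    if p[1]<-.2: print(b["confidence"],p)
z=W[...,2]
reg=(W[...,0]>.48)&(W[...,0]<.57)&(W[...,1]<-.2)&(W[...,1]>-.4)
for lo,hi in [(.056,.063),(.064,.075)]:
    n,L,st,_=cv2.connectedComponentsWithStats((reg&(z>lo)&(z<hi)).astype(np.uint8))
    for i in range(1,n):
        if st[i,4]>5: print(lo,st[i],np.round(W[L==i].mean(0)*1000,1))
```

```text
TCP [ 498.5 -203.1  103.1] rodyaw -85.4 F [-0.9 -0.5 -2.3] w 0.0197 t 11.35 q6 -0.67
hung ring top (array([ 501.5, -278.2]), 63.0, 58.9, -85.6, 132.7, 416) expect z 0.13111185277638152
TCP [ 499.4 -203.8  104. ] rodyaw -85.4 F [ 0.3  0.5 -2.1] w 0.0194 t 11.4 q6 -0.67
hung ring top (array([ 501., -274.]), 66.9, 60.0, -86.2, 133.8, 405) expect z 0.13196641884548138
TCP [ 499.9 -204.4  104.5] rodyaw -85.4 F [ 0.2  0.3 -2.3] w 0.0196 t 11.45 q6 -0.67
0.72 [ 0.4094088  -0.28380357  0.03299249]
0.57 [ 0.48965351 -0.27860444  0.12246241]
0.056 [436 285  11  11  37] [ 496.3 -247.2   59.2]
0.056 [448 293  22   8  50] [ 496.1 -293.9   59.5]
0.064 [437 285   3   7  10] [ 497.3 -238.7   65.8]
0.064 [468 292   3   7  12] [ 505.1 -313.4   66.2]
```

Call:
{"op": "drive_tool", "data": {
  "series": [
    [[1, 0, 0, -0.8, 0], [1, 0, 0, -0.6, 0], [1, 0, 0, -0.5, 0], [1, 0, 0, -0.4, 0], [1, 0, 0, -0.5, 0], [1, 0, 0, -0.4, 0], [1, 0, 0, 0, 0]]
  ]
}}

```text
clock: 12.08
position: [0.4988, -0.2045, 0.0708]
tcp_rot: [-2.132, -2.306, 0.0]
wrist_force: [-0.8, -0.3, -1.3]
width: 0.0193
grip_force: 60.0
```

```bash
cat >> h.py <<'E'
def seated(i,cam="scene"):
    S=np.array([[.362,-.2877],[.4318,-.2823],[.5015,-.2776]])[i]
    im,d,K,T=shot(cam); W=world(d,K,T); z=W[...,2]
    m=(np.hypot(W[...,0]-S[0],W[...,1]-S[1])<.045)&(abs(z-.1125)<.0065)
    print("seat",i,rect(W,m,0,.5)); P=W[m]
    if len(P)>50:
        c=np.linalg.lstsq(np.c_[P[:,:2],np.ones(len(P))],P[:,2],rcond=None)[0]; print("tilt deg",np.degrees(c[:2]).round(1))
    return im,d,K,T,W
E
python3 - <<'E'
from h import *
pose(); seated(2)
E
```

```text
TCP [ 498.8 -204.5   70.8] rodyaw -85.5 F [-0.8 -0.3 -1.3] w 0.0193 t 12.0833 q6 -0.67
seat 2 (array([ 501.5, -278.1]), 59.9, 58.2, -86.8, 113.9, 477)
tilt deg [1.6 0.1]
```

Call:
{"op": "drive_tool", "data": {
  "series": [
    [[1, -0.15, 2, 0, 0], [1, -0.15, 2, 0, 0], [1, -0.15, 2, 0, 0], [1, -0.15, 2, 0, 0], [1, -0.2, 2.5, 0, 0], [1, 0, 0, 3, 0], [1, 0, 1, 4, 0], [1, -0.8, 3.7, 0, 0], [1, -0.9, 3.7, 0, 0], [1, -0.9, 3.7, 0, 0]]
  ]
}}

```text
clock: 12.97
position: [0.4658, 0.0221, 0.1429]
tcp_rot: [2.133, 2.303, 0.003]
wrist_force: [-0.3, -0.2, -1.6]
width: 0.0196
grip_force: 60.0
```

Call:
{"op": "drive_tool", "data": {
  "series": [
    [[1, -0.9, 3.7, 0, 0], [1, -0.9, 3.7, 0, 0], [1, -0.9, 3.7, 0, 0], [1, -0.9, 3.7, 0, 0], [1, -0.9, 3.7, 0, 0.015], [1, -0.9, 3.7, 0, 0], [1, -0.9, 2.5, 0, 0], [1, 0, 0, 0, 0]]
  ]
}}

```text
clock: 13.63
position: [0.4006, 0.2724, 0.1421]
tcp_rot: [-2.109, -2.328, -0.003]
wrist_force: [-0.5, -0.5, -0.3]
width: 0.0199
grip_force: 60.0
```

Run:
```python
from h import *
s=pose()
im,d,K,T,W=rings("top")
p=s["position"]; z=W[...,2]
m=(abs(z-p[2]-.02)<.006)&(abs(W[...,0]-p[0])<.03)&(W[...,1]<p[1]-.03)&(W[...,1]>p[1]-.15)
print("rod",rect(W,m,0,.5)); pose()
seated(2)
```

```text
TCP [400.6 272.4 142.1] rodyaw -84.3 F [-0.5 -0.5 -0.3] w 0.0199 t 13.6333 q6 0.26
ring 0.95 rgb [68. 43. 30.] (array([494.4,  91.2]), 58.1, 51.6, 89.5, 54.1, 590)
ring 0.93 rgb [138. 107.  74.] (array([413.2, 103.4]), 57.9, 53.9, -84.3, 54.1, 627)
ring 0.76 rgb [77. 39. 96.] (array([533.8, 427.7]), 57.8, 51.7, 5.4, 53.7, 566)
ring 0.7 rgb [106.  78.  56.] (array([ 499. , -278.6]), 59.9, 53.6, -87.2, 112.2, 712)
ring 0.69 rgb [ 87.  42. 110.] (array([337.7, -31.7]), 59.7, 53.3, 72.2, 54.2, 650)
rod (array([406.3, 194.2]), 95.3, 17.9, -85.4, 162.5, 396)
TCP [401.9 269.1 141.9] rodyaw -84.5 F [ 0.1 -0.5 -1.6] w 0.0198 t 13.7333 q6 0.26
seat 2 (array([ 501.8, -278.1]), 60.0, 59.8, -86.6, 114.0, 476)
tilt deg [2.6 0.4]
```

Call:
{"op": "drive_tool", "data": {
  "series": [
    [[1, -0.1, 0, -3.5, 0], [1, 0, 0, -3.5, 0], [1, 0, 0, -3.0, 0], [1, 0, 0, -1.7, 0], [1, 0, 0, -1.0, 0], [1, 0, 0, 0, 0], [1, 0, 0, 0, 0]]
  ]
}}

```text
clock: 14.37
position: [0.4019, 0.2675, 0.0148]
tcp_rot: [-2.117, -2.321, 0.0]
wrist_force: [-0.1, 0.4, -0.2]
width: 0.0198
grip_force: 60.0
```

Call:
{"op": "drive_tool", "data": {
  "series": [
    [[1, 0.17, -1.9, 0, 0], [1, 0.17, -1.9, 0, 0], [1, 0.17, -1.9, 0, 0], [1, 0.17, -1.9, 0, 0], [1, 0.1, -1.6, 0, 0], [1, 0, 0, 0, 0]]
  ]
}}

```text
clock: 14.87
position: [0.4105, 0.1742, 0.0162]
tcp_rot: [2.118, 2.318, 0.003]
wrist_force: [-0.5, -0.6, -1.1]
width: 0.0196
grip_force: 60.0
```

Call:
{"op": "drive_tool", "data": {
  "series": [
    [[1, 0, 0, 0.8, 0], [1, 0, 0, 0.8, 0], [1, 0, 0, 1.0, 0], [1, 0, 0, 1.0, 0], [1, 0, 0, 1.5, 0], [1, 0, 0, 2.5, 0], [1, 0, 0, 3, 0], [1, 0, 0, 3, 0], [1, 0, 0, 0, 0]]
  ]
}}

```text
clock: 15.62
position: [0.4121, 0.1781, 0.1564]
tcp_rot: [2.108, 2.319, 0.015]
wrist_force: [1.1, 0.8, -3.5]
width: 0.0197
grip_force: 60.0
```

Run:
```python
from h import *
pose(); hung("top"); pose(); rings("top")
```

```text
TCP [412.1 178.1 156.4] rodyaw -84.5 F [ 1.1  0.8 -3.5] w 0.0197 t 15.6167 q6 0.06
hung ring top (array([412.8, 106. ]), 59.8, 54.1, -85.0, 184.6, 859) expect z 0.18442334426734094
TCP [411.1 177.7 154.4] rodyaw -84.5 F [ 0.9  0.  -1.9] w 0.0196 t 15.6667 q6 0.06
ring 0.9 rgb [105.  77.  55.] (array([ 498.1, -278.2]), 60.8, 52.2, -86.4, 112.1, 697)
ring 0.9 rgb [ 86.  43. 108.] (array([337.4, -32. ]), 60.0, 53.4, 70.5, 54.2, 652)
ring 0.77 rgb [75. 38. 93.] (array([534.6, 428.9]), 59.1, 53.7, 2.8, 54.0, 605)
ring 0.71 rgb [132. 103.  72.] (array([411.7, 105.7]), 59.8, 53.6, -85.0, 183.3, 779)
ring 0.55 rgb [68. 44. 32.] (array([495.6,  91.2]), 58.3, 53.8, 89.3, 54.2, 601)
```

Call:
{"op": "drive_tool", "data": {
  "series": [
    [[1, 0, -1, 0, 0], [1, 0.1, -2, 0, 0], [1, 0.2, -3, 0, 0], [1, 0.2, -3, 0, -0.019], [1, 0.2, -3, 0, 0], [1, 0.2, -3, 0, 0], [1, 0.2, -3, 0, 0], [1, 0.2, -3, 0, 0], [1, 0.2, -3, 0, 0], [1, 0.2, -3, 0, 0]]
  ]
}}

```text
clock: 16.6
position: [0.4243, -0.0951, 0.1492]
tcp_rot: [-2.135, -2.299, 0.002]
wrist_force: [0.5, -0.0, -2.7]
width: 0.0198
grip_force: 60.0
```

Call:
{"op": "drive_tool", "data": {
  "series": [
    [[1, 0.2, -3, 0, 0], [1, 0.2, -3, 0, 0], [1, 0.1, -2.7, 0, 0], [1, 0, -2, 0, 0], [1, 0, -1, 0, 0], [1, 0, 0, -2.5, 0], [1, 0, 0, -2.5, 0], [1, 0, 0, 0, 0], [1, 0, 0, 0, 0]]
  ]
}}

```text
clock: 17.35
position: [0.429, -0.209, 0.0991]
tcp_rot: [-2.132, -2.298, 0.001]
wrist_force: [-0.2, 0.3, -1.7]
width: 0.0195
grip_force: 60.0
```

Run:
```python
from h import *
pose(); hung("scene"); pose(); hung("scene"); pose(); seated(2); hung("top")
```

```text
TCP [ 429.  -209.    99.1] rodyaw -85.7 F [-0.2  0.3 -1.7] w 0.0195 t 17.35 q6 -0.76
hung ring top (array([ 426.4, -280.3]), 64.3, 56.9, -87.0, 128.6, 472) expect z 0.12706781219381214
TCP [ 430.1 -209.8  100.2] rodyaw -85.7 F [ 0.1 -0.8 -2.5] w 0.0196 t 17.4 q6 -0.76
hung ring top (array([ 423.1, -279.6]), 67.6, 49.3, -86.2, 128.7, 377) expect z 0.12816548610491596
TCP [ 431.  -210.3  101. ] rodyaw -85.7 F [ 1.  -0.2 -1.3] w 0.0196 t 17.45 q6 -0.76
seat 2 (array([ 502.6, -278. ]), 61.5, 55.7, -84.1, 114.3, 418)
tilt deg [-1.2 -0.1]Traceback (most recent call last):
  File "<stdin>", line 2, in <module>
  File "h.py", line 44, in hung
    i=1+st[1:,4].argmax(); print("hung ring top",rect(W,L==i,0,.5),"expect z",z)
        ~~~~~~~~~~~~~~~^^
ValueError: attempt to get argmax of an empty sequence
```

Call:
{"op": "drive_tool", "data": {
  "series": [
    [[1, 0.55, -0.1, 0, 0], [1, 0, 0, 0, 0], [1, 0, 0, 0, 0], [1, 0, 0, 0, 0]]
  ]
}}

```text
clock: 17.88
position: [0.4368, -0.2118, 0.1011]
tcp_rot: [2.136, 2.302, -0.0]
wrist_force: [-0.9, 0.1, -1.8]
width: 0.0194
grip_force: 60.0
```

Run:
```python
from h import *
pose(); hung("scene"); pose()
im,d,K,T,W=hung("scene"); z=W[...,2]
n,L,st,_=cv2.connectedComponentsWithStats(((W[...,0]>.38)&(W[...,0]<.44)&(W[...,1]<-.2)&(W[...,1]>-.34)&(z>.064)&(z<.075)).astype(np.uint8))
for i in range(1,n):
    if st[i,4]>4: print(st[i],np.round(W[L==i].mean(0)*1000,1))
```

```text
TCP [ 436.8 -211.8  101.1] rodyaw -85.7 F [-0.9  0.1 -1.8] w 0.0194 t 17.8833 q6 -0.76
hung ring top (array([ 435.9, -283.1]), 63.4, 60.1, -86.3, 131.0, 385) expect z 0.12911719282786638
TCP [ 436.6 -211.6  101. ] rodyaw -85.7 F [ 0.6 -0.1 -2.3] w 0.0199 t 17.9333 q6 -0.76
hung ring top (array([ 434.4, -284.2]), 62.6, 58.0, -87.8, 130.2, 433) expect z 0.12895189242201513
[438 320   2   4   7] [ 396.3 -266.2   68.2]
[454 324   2   3   6] [ 399.2 -302.2   69.1]
```

Call:
{"op": "drive_tool", "data": {
  "series": [
    [[1, -0.25, 0.15, -0.3, 0], [1, 0, 0, -0.7, 0], [1, 0, 0, -0.5, 0], [1, 0, 0, -0.4, 0], [1, 0, 0, -0.5, 0], [1, 0, 0, -0.5, 0], [1, 0, 0, 0, 0]]
  ]
}}

```text
clock: 18.57
position: [0.4336, -0.21, 0.0706]
tcp_rot: [-2.136, -2.301, 0.0]
wrist_force: [0.2, -0.4, -0.9]
width: 0.0197
grip_force: 60.0
```

Run:
```python
from h import *
pose(); seated(1)
```

```text
TCP [ 433.6 -210.    70.6] rodyaw -85.7 F [ 0.2 -0.4 -0.9] w 0.0197 t 18.5667 q6 -0.76
seat 1 (array([ 440.6, -282.3]), 71.0, 59.8, 3.6, 114.3, 553)
tilt deg [2.5 0.2]
```

Call:
{"op": "drive_tool", "data": {
  "series": [
    [[1, -0.15, 2, 0, 0], [1, -0.15, 2, 0, 0], [1, -0.15, 2, 0, 0], [1, -0.15, 2, 0, 0], [1, -0.2, 2.5, 0, 0], [1, 0, 0, 3, 0], [1, 0, 1, 4, 0], [1, 0.4, 3.7, 0, 0.1], [1, 0.4, 3.7, 0, 0], [1, 0.4, 3.7, 0, 0]]
  ]
}}

```text
clock: 19.45
position: [0.4388, 0.0166, 0.1429]
tcp_rot: [2.02, 2.403, 0.002]
wrist_force: [0.7, -0.0, -1.4]
width: 0.0197
grip_force: 60.0
```

Call:
{"op": "drive_tool", "data": {
  "series": [
    [[1, 0.5, 3.7, 0, 0], [1, 0.5, 3.7, 0, 0], [1, 0.5, 3.7, 0, 0], [1, 0.5, 3.7, 0, 0], [1, 0.5, 3.7, 0, 0], [1, 0.4, 3.7, 0, 0], [1, 0, 2, 0, 0], [1, 0, 0, 0, 0], [1, 0, 0, 0, 0]]
  ]
}}

```text
clock: 20.2
position: [0.4666, 0.2587, 0.1417]
tcp_rot: [2.016, 2.409, -0.0]
wrist_force: [0.9, -0.4, -1.0]
width: 0.0197
grip_force: 60.0
```

Run:
```python
from h import *
s=pose()
im,d,K,T,W=rings("top")
p=s["position"]; z=W[...,2]
m=(abs(z-p[2]-.02)<.006)&(abs(W[...,0]-p[0])<.04)&(W[...,1]<p[1]-.03)&(W[...,1]>p[1]-.15)
print("rod",rect(W,m,0,.5)); pose()
```

```text
TCP [466.6 258.7 141.7] rodyaw -79.8 F [ 0.9 -0.4 -1. ] w 0.0197 t 20.2 q6 0.12
ring 0.98 rgb [ 91.  44. 116.] (array([338.2, -31.3]), 58.7, 51.6, 70.3, 54.3, 614)
ring 0.8 rgb [138. 108.  76.] (array([ 432.9, -282.3]), 60.9, 51.7, -85.8, 112.2, 724)
ring 0.74 rgb [110.  81.  58.] (array([ 498.1, -278.6]), 60.8, 51.6, -86.6, 112.2, 705)
ring 0.39 rgb [ 88.  48. 112.] (array([558.4, 440.3]), 31.5, 8.0, -76.6, 54.0, 41)
rod (array([478.6, 182.1]), 96.1, 16.2, -79.9, 162.1, 396)
TCP [466.5 257.  141.5] rodyaw -80.0 F [ 0.2 -0.8 -0.3] w 0.0197 t 20.3 q6 0.12
```

Run:
```python
from h import *
for c in ["top","scene"]:
    print(c); im,d,K,T,W=rings(c); z=W[...,2]
    m=(abs(z-.055)<.004)&(W[...,0]>.42)&(W[...,0]<.56)&(W[...,1]>-.02)&(W[...,1]<.2)&(im.sum(-1)<280)
    n,L,st,_=cv2.connectedComponentsWithStats(m.astype(np.uint8))
    if n>1: print(rect(W,L==1+st[1:,4].argmax(),0,.2))
```

```text
top
ring 0.92 rgb [110.  81.  58.] (array([ 498.1, -279. ]), 61.2, 51.5, -86.3, 112.1, 703)
ring 0.84 rgb [ 91.  44. 115.] (array([337.2, -31.9]), 59.7, 51.3, 69.4, 54.2, 611)
ring 0.63 rgb [71. 46. 33.] (array([494.4,  91.1]), 57.8, 51.5, 89.5, 54.2, 594)
ring 0.59 rgb [139. 108.  76.] (array([ 432.9, -282.7]), 60.8, 51.6, -86.2, 112.1, 717)
(array([495.6,  91.3]), 58.3, 53.9, 89.6, 54.2, 568)
scene
ring 0.92 rgb [106.  59. 129.] (array([532.6, 427.2]), 57.6, 50.6, 6.3, 56.3, 185)
ring 0.83 rgb [112.  63. 135.] (array([337.6, -33.8]), 56.8, 53.5, 70.7, 56.1, 421)
ring 0.72 rgb [103.  73.  55.] (array([497.1,  90.6]), 56.7, 55.9, 89.1, 56.2, 319)
ring 0.56 rgb [174. 146. 108.] (array([ 434.4, -282.8]), 58.8, 52.8, -85.8, 114.0, 438)
(array([495.4,  89.2]), 53.8, 52.2, 88.7, 55.8, 166)
```

Call:
{"op": "drive_tool", "data": {
  "series": [
    [[1, 0, 0, -3.5, 0], [1, 0, 0, -3.5, 0], [1, 0, 0, -3.0, 0], [1, 0, 0, -1.5, 0], [1, 0, 0, -0.7, 0], [1, 0, 0, 0, 0], [1, 0, 0, 0, 0]]
  ]
}}

```text
clock: 21.08
position: [0.4676, 0.2575, 0.02]
tcp_rot: [2.02, 2.405, 0.001]
wrist_force: [0.2, 0.1, -0.9]
width: 0.0195
grip_force: 60.0
```

Run:
```python
from h import *
pose()
im,d,K,T=shot("scene"); u,v=[int(a) for a in pix([.49,.15,.03],K,T)]
cv2.imwrite("pics/s5c.png",cv2.resize(im[v-45:v+45,u-55:u+55][:,:,::-1],(660,540),interpolation=cv2.INTER_CUBIC))
```

```text
TCP [467.6 257.5  20. ] rodyaw -80.1 F [ 0.2  0.1 -0.9] w 0.0195 t 21.0833 q6 0.12
```

View pics/s5c.png

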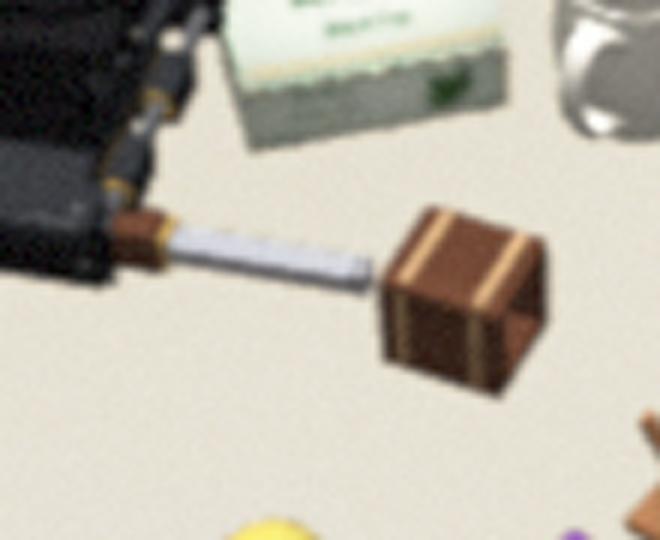

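The rod tip at about (368,272) sits just short of the dark ring's open end, and the gripper is clear of the carton. Threading now.

Call:
{"op": "drive_tool", "data": {
  "series": [
    [[1, 0.33, -1.85, 0, 0], [1, 0.33, -1.85, 0, 0], [1, 0.33, -1.85, 0, 0], [1, 0.33, -1.85, 0, 0], [1, 0.33, -1.85, 0, 0], [1, 0.75, 0, 0, -0.1], [1, 0, 0, 0, 0]]
  ]
}}

```text
clock: 21.72
position: [0.4945, 0.1644, 0.0216]
tcp_rot: [2.139, 2.295, 0.008]
wrist_force: [0.4, -0.3, -1.3]
width: 0.0193
grip_force: 60.0
```

Call:
{"op": "drive_tool", "data": {
  "series": [
    [[1, 0, 0, 0.8, 0], [1, 0, 0, 0.8, 0], [1, 0, 0, 1.0, 0], [1, 0, 0, 1.0, 0], [1, 0, 0, 1.5, 0], [1, 0, 0, 2.5, 0], [1, 0, 0, 3, 0], [1, 0, 0, 3, 0], [1, 0, 0, 0, 0]]
  ]
}}

```text
clock: 22.47
position: [0.4944, 0.1664, 0.1619]
tcp_rot: [2.13, 2.299, 0.014]
wrist_force: [0.9, 0.6, -2.7]
width: 0.0196
grip_force: 60.0
```

Run:
```python
from h import *
pose(); hung("top"); pose(); hung("scene")
```

```text
TCP [494.4 166.4 161.9] rodyaw -85.6 F [ 0.9  0.6 -2.7] w 0.0196 t 22.4667 q6 0.03
hung ring top (array([494.3,  92.8]), 60.0, 52.7, 89.4, 190.2, 852) expect z 0.18993314639325337
TCP [493.1 166.1 159.6] rodyaw -85.6 F [ 0.6  0.  -2.1] w 0.0192 t 22.5167 q6 0.03
hung ring top (array([492.3,  94.1]), 83.4, 53.4, -87.9, 189.2, 311) expect z 0.18763061860833305
```

Call:
{"op": "drive_tool", "data": {
  "series": [
    [[1, -0.5, -1, 0, 0], [1, -1, -2, 0, 0.04], [1, -1.4, -2.8, 0, 0.045], [1, -1.5, -2.8, 0, 0], [1, -1.5, -2.8, 0, 0], [1, -1.5, -2.8, 0, 0], [1, -1.5, -2.8, 0, 0], [1, -1.5, -2.8, 0, 0], [1, -1.5, -2.8, 0, 0], [1, -1.5, -2.8, 0, 0]]
  ]
}}

```text
clock: 23.4
position: [0.3541, -0.089, 0.1546]
tcp_rot: [-2.034, -2.389, 0.002]
wrist_force: [0.7, -1.1, -0.6]
width: 0.0199
grip_force: 60.0
```

Call:
{"op": "drive_tool", "data": {
  "series": [
    [[1, -0.3, -2.8, 0, 0], [1, 0, -2.8, 0, 0], [1, 0, -2.8, 0, 0], [1, 0, -2.3, 0, 0], [1, 0, -1.5, 0, 0], [1, 0, -0.5, 0, 0], [1, 0, 0, -2.5, 0], [1, 0, 0, -2.8, 0], [1, 0, 0, 0, 0], [1, 0, 0, 0, 0]]
  ]
}}

```text
clock: 24.23
position: [0.352, -0.2133, 0.1013]
tcp_rot: [-2.032, -2.386, -0.001]
wrist_force: [-0.4, 0.0, -1.9]
width: 0.0197
grip_force: 60.0
```

Run:
```python
from h import *
for i in range(3): pose(); hung("scene")
pose()
```

```text
TCP [ 352.  -213.3  101.3] rodyaw -80.8 F [-0.4  0.  -1.9] w 0.0197 t 24.2333 q6 -0.98
hung ring top (array([ 357. , -286.4]), 60.1, 59.8, 2.2, 130.7, 533) expect z 0.12932176287277583
TCP [ 353.  -214.3  102.4] rodyaw -80.8 F [-0.  -0.  -1.2] w 0.0198 t 24.2833 q6 -0.98
hung ring top (array([ 360.6, -288.6]), 62.3, 59.1, -86.9, 131.9, 531) expect z 0.13038583648731775
TCP [ 353.8 -215.1  103.1] rodyaw -80.8 F [ 0.9  0.6 -1.7] w 0.0194 t 24.3333 q6 -0.98
hung ring top (array([ 360.9, -288.1]), 59.9, 58.2, -86.7, 132.8, 524) expect z 0.13111321565153577
TCP [ 354.2 -215.6  103.6] rodyaw -80.8 F [-0.4  0.3 -0.9] w 0.0196 t 24.3833 q6 -0.98
```

Call:
{"op": "drive_tool", "data": {
  "series": [
    [[1, 0.1, 0, 0, 0], [1, 0, 0, -0.6, 0], [1, 0, 0, -0.7, 0], [1, 0, 0, -0.5, 0], [1, 0, 0, -0.4, 0], [1, 0, 0, -0.5, 0], [1, 0, 0, -0.6, 0], [1, 0, 0, 0, 0], [1, 0, 0, 0, 0]]
  ]
}}

```text
clock: 25.13
position: [0.3548, -0.2155, 0.0692]
tcp_rot: [-2.037, -2.39, -0.0]
wrist_force: [0.5, -0.2, -1.2]
width: 0.0193
grip_force: 60.0
```

Run:
```python
from h import *
pose(); seated(0); rings("scene")
```

```text
TCP [ 354.8 -215.5   69.2] rodyaw -80.9 F [ 0.5 -0.2 -1.2] w 0.0193 t 25.1333 q6 -0.98
seat 0 (array([ 362.1, -288.6]), 60.1, 57.1, -86.2, 113.6, 598)
tilt deg [1.6 0.3]
ring 0.92 rgb [120.  69. 144.] (array([338.4, -33.2]), 59.0, 55.4, 73.1, 55.9, 433)
ring 0.73 rgb [227. 203. 155.] (array([ 416.2, -282.2]), 175.4, 69.7, 5.1, 17.4, 69)
ring 0.69 rgb [203. 176. 130.] (array([ 435.5, -284.3]), 56.6, 55.0, -85.9, 113.9, 457)
ring 0.58 rgb [190. 141.  96.] (array([ 497.8, -279.5]), 69.8, 58.0, 4.1, 114.2, 423)
ring 0.58 rgb [113.  80.  59.] (array([ 361.1, -290.2]), 57.4, 56.8, 2.8, 113.8, 524)
ring 0.51 rgb [180. 185. 170.] (array([659.3, 189.4]), 73.1, 52.3, -49.3, 63.7, 162)
```

Call:
{"op": "drive_tool", "data": {
  "series": [
    [[1, 0.3, 0, 0, -0.05], [1, 0.3, 0, 0, -0.05], [1, 0.2, 0, 0, -0.04], [1, 0, 0, 0, 0], [1, 0, 1.5, 0, 0], [1, 0, 2, 0, 0], [1, 0, 2, 0, 0], [1, 0, 2, 0, 0], [1, 0, 2, 0, 0], [1, 0, 0.5, 0, 0]]
  ]
}}

```text
clock: 26.12
position: [0.3613, -0.1128, 0.0699]
tcp_rot: [-2.194, -2.244, 0.001]
wrist_force: [-0.6, -0.3, -1.1]
width: 0.0201
grip_force: 60.0
```

Run:
```python
from h import *
pose(); seated(0)
```

```text
TCP [ 361.3 -112.8   69.9] rodyaw -88.7 F [-0.6 -0.3 -1.1] w 0.0201 t 26.1167 q6 -0.62
seat 0 (array([ 362.6, -288.5]), 60.1, 58.0, -86.0, 113.9, 594)
tilt deg [1.7 0.2]
```

Call:
{"op": "drive_tool", "data": {
  "series": [
    [[1, 0, 0, 3, 0], [1, 0, 0, 4, 0], [1, 1, 0.5, 0, 0.12], [1, 1, 0.6, 0, 0.12], [1, 1, 0.6, 0, 0.12], [1, 1, 0.6, 0, 0.12], [1, 1, 0.6, 0, 0.12], [1, 1, 0.6, 0, 0.12], [1, 1, 0.6, 0, 0.12], [1, 1, 0.6, 0, 0.12]]
  ]
}}

```text
clock: 27.0
position: [0.444, -0.0696, 0.1399]
tcp_rot: [0.906, 3.007, -0.001]
wrist_force: [-0.2, -0.3, -1.5]
width: 0.0195
grip_force: 60.0
```

Call:
{"op": "drive_tool", "data": {
  "series": [
    [[1, 1, 0.6, 0, 0.12], [1, 1, 0.6, 0, 0.12], [1, 1, 0.5, 0, 0.12], [1, 0, 0, 0, 0], [1, 0, 0, 0, 0], [1, 0, 0, 0, 0], [1, 0, 0, 0, 0]]
  ]
}}

```text
clock: 27.58
position: [0.4722, -0.0521, 0.1396]
tcp_rot: [-0.366, -3.119, -0.0]
wrist_force: [-0.2, 0.3, -0.2]
width: 0.0194
grip_force: 60.0
```

Run:
```python
from h import *
pose(); im,d,K,T,W=shot("top")+(0,); W=world(d,K,T); s=pose(); p=s["position"]; z=W[...,2]
m=(abs(z-p[2]-.02)<.006)&(W[...,0]>p[0]+.03)&(W[...,0]<p[0]+.13)&(abs(W[...,1]-p[1])<.05)
print("rod",rect(W,m,0,.5))
# rest base outline
m2=(abs(z-.010)<.005)&(W[...,0]>.38)&(W[...,0]<.58)&(abs(W[...,1]+.055)<.07); print("base",rect(W,m2,0,.5))
m3=(abs(z-.0585)<.005)&(W[...,0]>.38)&(W[...,0]<.58)&(abs(W[...,1]+.055)<.07)
n,L,st,c=cv2.connectedComponentsWithStats(m3.astype(np.uint8))
for i in range(1,n): print(st[i,4],W[L==i].mean(0).round(4))
pose()
```

```text
TCP [472.2 -52.1 139.6] rodyaw -13.4 F [-0.2  0.3 -0.2] w 0.0194 t 27.5833 q6 -1.68
TCP [472.3 -52.1 139.6] rodyaw -13.4 F [-0.   0.7 -2.4] w 0.0194 t 27.6333 q6 -1.68
rod (array([581.3, -78.2]), 23.6, 16.0, -13.7, 160.1, 93)
base None
TCP [472.3 -52.1 139.6] rodyaw -13.4 F [-0.   0.7 -2.4] w 0.0194 t 27.6333 q6 -1.68
```

Call:
{"op": "drive_tool", "data": {
  "series": [
    [[1, 0, 0, -3, 0.007], [1, 0, 0, -3, 0], [1, 0, 0, -2, 0], [1, 0, 0, -1.2, 0], [1, 0, 0, -0.8, 0], [1, 0, 0, -0.5, 0], [1, 0, 0, -0.2, 0], [1, 0, 0, 0, 0], [1, 0, 0, 0, 0]]
  ]
}}

```text
clock: 28.38
position: [0.4735, -0.0519, 0.0333]
tcp_rot: [0.352, 3.121, -0.001]
wrist_force: [0.3, -0.0, -0.7]
width: 0.0196
grip_force: 60.0
```

Run:
```python
from h import *
pose()
im,d,K,T=shot("scene"); u,v=[int(a) for a in pix([.48,-.055,.04],K,T)]
cv2.imwrite("pics/s6c.png",cv2.resize(im[v-45:v+45,u-55:u+55][:,:,::-1],(660,540),interpolation=cv2.INTER_CUBIC))
```

```text
TCP [473.5 -51.9  33.3] rodyaw -12.9 F [ 0.3 -0.  -0.7] w 0.0196 t 28.3833 q6 -1.69
```

View pics/s6c.png

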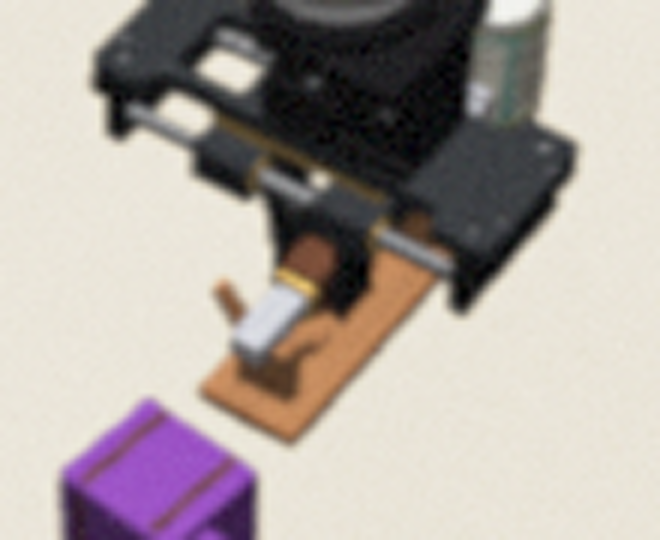

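The tail lies in the rear fork at about (265,320), and the rod sits a couple of mm above its seat. I'll lower it the last bit and open the gripper.

Call:
{"op": "drive_tool", "data": {
  "series": [
    [[1, 0, 0, -0.15, 0], [1, 0, 0, 0, 0], [-1, 0, 0, 0, 0], [-1, 0, 0, 0, 0], [-1, 0, 0, 0, 0], [-1, 0, 0, 0, 0], [-1, 0, 0, 0, 0], [-1, 0, 0, 0, 0], [-1, 0, 0, 0, 0], [-1, 0, 0, 0, 0]]
  ]
}}

```text
clock: 29.27
position: [0.473, -0.0517, 0.0312]
tcp_rot: [0.352, 3.122, -0.0]
wrist_force: [0.3, -0.5, 0.4]
width: 0.0645
grip_force: 0.0
```

Call:
{"op": "drive_tool", "data": {
  "series": [
    [[-1, 0, 0, 0, 0], [-1, 0, 0, 0, 0], [-1, 0, 0, 0, 0], [-1, 0, 0, 1, 0], [-1, 0, 0, 2, 0], [-1, 0, 0, 3.5, 0], [-1, 0, 0, 4, 0], [-1, 0, 0, 4, 0], [-1, 0, 0, 4, 0], [-1, 0, 0, 4, 0]]
  ]
}}

```text
clock: 30.1
position: [0.4721, -0.0514, 0.259]
tcp_rot: [0.352, 3.121, -0.0]
wrist_force: [1.5, 0.3, -0.2]
width: 0.087
grip_force: 0.0
```

Call:
{"op": "drive_tool", "data": {
  "series": [
    [[-1, -0.5, 0, 3, 0], [-1, 0, 0, 1.5, 0], [-1, 0, 0, 0, 0], [-1, 0, 0, 0, 0], [-1, 0, 0, 0, 0]]
  ]
}}

```text
clock: 30.52
position: [0.4669, -0.0513, 0.3003]
tcp_rot: [-0.351, -3.12, -0.001]
wrist_force: [0.6, -0.7, -0.2]
width: 0.0867
grip_force: 0.0
```

Run:
```python
from h import *
pose(); im,d,K,T,W=rings("wrist","w9.png"); pose()
for s in vision.silhouettes("rod","wrist")[:2]:
    print(s["confidence"],rect(W,s["region"],.04,.075))
rings("scene")
```

```text
TCP [466.9 -51.3 300.3] rodyaw -12.9 F [ 0.6 -0.7 -0.2] w 0.0867 t 30.5167 q6 -1.69
ring 0.98 rgb [123.  86.  50.] (array([ 500.7, -276.9]), 60.5, 55.2, -86.3, 112.1, 2186)
ring 0.94 rgb [125.  69. 145.] (array([339.9, -30.5]), 58.8, 53.3, 70.5, 54.6, 3820)
ring 0.63 rgb [169. 134.  92.] (array([ 435.2, -281.1]), 60.0, 54.2, -86.1, 112.2, 3802)
ring 0.57 rgb [90. 60. 41.] (array([ 360.8, -286.7]), 59.7, 54.2, -87.1, 112.3, 3884)
TCP [466.9 -51.3 299.5] rodyaw -12.9 F [-0.4  1.2 -0. ] w 0.0872 t 30.6167 q6 -1.69
0.74 (array([505.3, -57.5]), 185.3, 19.6, -13.1, 52.1, 2779)
ring 0.87 rgb [206. 179. 133.] (array([ 434.4, -283.6]), 55.1, 53.1, -84.2, 113.8, 424)
ring 0.86 rgb [123.  71. 146.] (array([338.7, -32.9]), 56.7, 54.3, 70.4, 55.9, 415)
ring 0.77 rgb [192. 142.  95.] (array([ 500.3, -279.9]), 56.8, 55.8, -86.4, 114.3, 399)
ring 0.77 rgb [116.  83.  61.] (array([ 360.4, -289.8]), 57.0, 53.8, -86.1, 114.0, 512)
ring 0.71 rgb [113.  63. 138.] (array([534.2, 423.7]), 57.9, 45.9, 4.9, 56.3, 201)
```

View pics/w9.png

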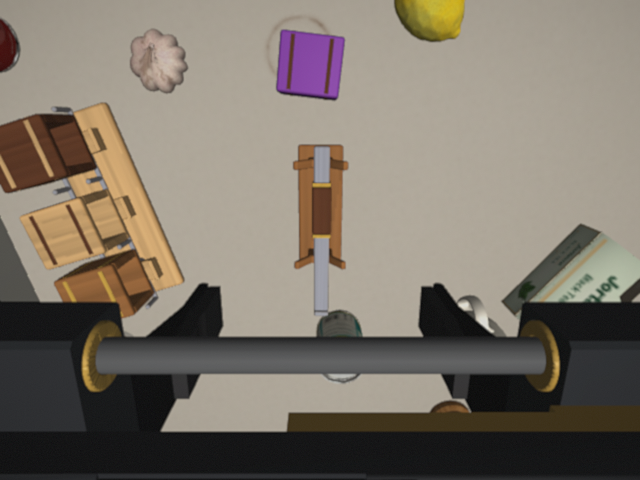

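The picture shows the rod back in its rest at (322,210) and all three rings level on the stand at (45,150), (75,232) and (105,283), so I'm handing in.

```bash
python3 -c "
from bench import manip; print(manip.job_done())"
```

```text
the job is handed in; nothing more can be done
None
```

All three rings (brown, pale, dark) are seated level on the drying stand, the rod is back in its rest within about 2 mm of where it lay, and I handed the job in at about 31 s; the hand-in returned no verdict.

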